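# Roll the hanging rod onto its line and run it through the keepers

## Task

A plank wall panel lies face down on the dining table and its short metal hanging rod lies loose on it: without gripping or lifting the rod, roll it over the boards and stop it squarely on the paper tape line, leave it lying there by itself for a moment, then push it endways through all three steel keepers until it sticks out equally at both ends. First set the little jar that stands in the way aside, upright, so that the rod never touches it; treat the rod gently and leave everything else where it is.

Things in the scene. Friction and masses are not known exactly. Their poses are not given: they have to be found in the camera images.
- panel: Flat panel of brown planks, 14 mm thick, fixed on the table. Its frame lies on the underside, below the middle keeper; z is up, so the top surface is at z = 14 mm. It spans x -210 to +140 mm, y -170 to +390 mm. Its -x side is nearest the robot; it is turned up to 0.2 rad from the world axes. The rod must finally lie along its y axis, centred at x = 0, y = 0.
- keepers (a point): Middle keeper's centre, on the panel's top; axes as the panel's. Three fixed steel keepers (upside-down U straps standing on the panel, in line along y) are at y = -65, 0, +65 mm of the panel, each 16 mm deep along y; opening 36 mm wide (x), 34 mm high, straps 5 mm thick, feet 3 mm thick out to x = +-41 mm. The rod enters from +y.
- mark (a point): The mark: middle of the white paper tape line, on the panel's top at panel x = 0, y = +235 mm; axes as the panel's. The tape is 30 mm wide (x), flush with the surface (no bump), and runs along y from y = +90 to +380 mm of the panel, in line with the keepers' openings.
- rod: Smooth aluminium rod, 26 mm in diameter, 220 mm long, about 90 g; origin at its centre, 13 mm above the panel when lying; x is its axis (y, z turn as it rolls). Starts on the -x side of the tape, up to 0.15 rad askew, centre at panel y = 205 to 225 mm. Pushed sideways it rolls and soon stops, but keeps its heading: to square it up push its two halves oppopoint ways.
- jar: Small round brown glass jar with black cap, 42 mm in diameter, 70 mm high, about 120 g, standing on the panel on or near the tape line, in the rod's way; origin at the centre of its underside, z up. The panel's near quarter around x = -130, y = 0 mm (panel frame) is empty.
- bottle: Bystander on the panel beyond the tape line: green bottle 64 mm in diameter, 190 mm high; origin under its centre. Bottle, mug and can change places.
- mug: Bystander on the panel beyond the tape line or keepers: blue mug 76 mm in diameter (handle sticks out about 35 mm more), 85 mm high; origin under its centre.
- can: Bystander on the panel beyond the tape line or keepers: metal can 68 mm in diameter, 100 mm high; origin under its centre.
- tape: Bystander: cardboard-coloured roll lying flat at the panel's near right corner, 90 mm outside diameter, 30 mm high; origin under its centre.
- driver: Bystander: black screwdriver 190 mm long lying on the panel on the near side of the keepers, roughly parallel to the rod line; x along the tool, handle at -x, 26 mm high.
- bowl: Bystander on the table at the left: bowl 140 mm in diameter, 60 mm high; origin under its centre.
- shaker: Bystander on the table at the right: white shaker 48 mm in diameter, 100 mm high; origin under its centre.
Mind the look-alikes: they are no part of the job. Leave any purple look-alike of the jar alone.

How it is judged (in metres and radians):
On the way, in this order (a step that is already met when the one before it is completed fails the run):
1. the rod lies still and untouched on the tape line, in line with the keepers and not yet in them (x of rod in the frame of panel between -0.006 and 0.006 m and angle between the x axis of rod and the y axis of panel, either way round below 0.06 rad and y of rod in the frame of panel above 0.186 m and linear speed of rod below 0.006 m/s and contact force between the fingers and rod below 0.05 N), for 0.5 s.
2. the rod has entered the first keeper in line (x of rod in the frame of panel between -0.008 and 0.008 m and angle between the x axis of rod and the y axis of panel, either way round below 0.08 rad and y of rod in the frame of panel below 0.15 m).
At the end, for the whole second after the job is handed in: The rod lies at rest through all three keepers, its centre within 15 mm of the middle keeper along the line (7 mm across, 0.08 rad), and the jar stands upright and still (x of rod in the frame of panel between -0.007 and 0.007 m and y of rod in the frame of panel between -0.015 and 0.015 m and angle between the x axis of rod and the y axis of panel, either way round below 0.08 rad and z of rod in the frame of panel below 0.034 m and linear speed of each of rod, jar below 0.01 m/s and angle between jar's own z axis and vertical below 0.1 rad); the robot touches nothing.
It fails at once if the rod is lifted (over 15 mm) (z of rod in the frame of panel above 0.042 m).
It fails at once if the rod is gripped or pushed hard (over 20 N) (contact force between the fingers and rod above 20 N).
It fails at once if the rod touches the jar (contact force between rod and jar above 0.3 N).
It fails at once if the jar tips over (angle between jar's own z axis and vertical above 0.6 rad).
It fails at once if a bystander is moved by more than 15 mm (distance of any of bottle, mug, can, tape, driver, bowl, shaker from where it was at the start of the episode above 0.015 m).
It also fails if it takes over 72 s, if anything falls off the work surface, if the arm or the gripper's body presses on something with over 40 N, if the wrist force passes 120 N, or if a joint passes its speed limit or range.

## Robot

A 6-joint arm with a two-finger parallel gripper is mounted at the origin on the work surface. World frame = base frame: x ahead of the robot, y to its left, z up, the work surface at z = 0. Lengths are in mm, angles in rad, forces in N, time in s.
With the tool pointing down it reaches from about 325 to 775 mm from the base axis. Payload 5.5 kg.
Tool frame: the origin (TCP) lies on the centre line of the jaws, within the pads' length; the fingertips stand 14 mm ahead of it and the grasp point (between the pads) lies 5 mm behind it; z points along the fingers, y is the line along which they close (so a half turn about z gives the same grasp; the last joint's range is limited). The gripper opens to 85 mm and grips with 20 to 120 N. Pads are 22 mm wide; open, the fingers measure 114 mm over their backs; the gripper's body (76 mm by 85 mm) begins 54 mm behind the grasp point. The pads swing forward as they close: fully open they stand 13 mm farther back than shut.
Start: joints at [1.263, 0.091, 1.231, -0, 1.82, -0.057], TCP at [148.911, 581.242, 245.275] pointing down, gripper open.
Joint ranges: [-2.87, 2.87], [-0.86, 2.18], [0.17, 2.46], [-1.51, 4.65], [0.06, 2.69], [-2.65, 2.65]. Speed limits (rad/s): [2.57, 2.57, 3.01, 3.14, 3.14, 3.14].

## Interface

Orientations are given as a unit quaternion [w, x, y, z].
In Python, from station import bot, read_camera, get_calibration, order gives the robot as it stands. The module is installed in compiled form; this text tells all that it offers.
- The arm moves only by the shell command python3 -m creep 'ROWS' [FORCE]. ROWS is JSON, a list of rows, each an object of numbers: "dx", "dy", "dz": the shift along the tool's x, y, z in m; "rx", "ry", "rz": the turn, a rotation vector about the tool's x, y, z in degrees; "jaw": the opening, from 0 (shut) to 1 (fully open). A call has 1 to 5 rows; each row shifts and turns the commanded pose from where the row before left it, along the tool's axes as they then stand; what a row does not reach is not made up. A row lasts 1/10 s, in which the tool goes at most 50 mm and 8.59 degrees, less where a joint would pass 70% of its speed; a pose out of reach is approached as far as the arm can. A call is refused whole if a number of a shift passes 0.05 or a number of a turn 8.59, either way. A call with a gripper value outside its range is refused whole. The fingers move at their own pace and stop on an object; FORCE is the grip in N (left out, the last holds). Time passes only in rows, so rows that do not move let the fingers close. It gives the time, the measured TCP pose, the force, the opening and the grip force at its end, in the units of the state.
- bot.get_obs(): the state, without advancing time (a new reading comes with each control period).
- read_camera(name): name is "scene" or "top" or "wrist"; returns the picture (420x560x3 uint8, blue, green, red); there is no depth.
- get_calibration(name): a dict with "K" (3x3 intrinsics, pixels), "rvec" (rotation vector, rad) and "tvec" (3), from world to camera coordinates, as OpenCV has them; the wrist camera has in their place "tool_from_camera" (4x4, takes a point from camera to tool coordinates, whose origin is the TCP and whose axes are the flange's). Camera axes: x right, y down, z forward; pixel columns grow to the right and rows downward; lengths in mm; the calibration is good to about 2 mm. A picture is of the moment at which its call begins: read the wrist's pose just before it. get_calibration takes no time and is no camera call.
- order.job_done(): hands the job in; it is judged then, once.
The state is a dict: "clock": time; "joints": joint angles; "dq": joint speeds; "tau": joint torques, N m; "position": TCP position; "tool_rot": TCP orientation; "contact_force": force on the tool from outside, world axes, zero at the start; "torque": the same for the moment, N m; "grip_width": finger opening in mm; "grip_force": force on a finger pad.
Only numpy, scipy, OpenCV 4.12 (cv2) and the standard library are available. Lean on these libraries where they do the work, as an engineer would, in place of code of your own. Each camera call takes 0.05 s, during which the arm holds its last target. There are 200 camera calls.

## Working session

There is one attempt and no reset: what is moved stays moved. The work goes in short steps, Python scripts to look and compute and a shell command to move; the robot and the scene stay as the last step left them, time stands still between calls to the robot, and variables do not carry over. Pictures are saved under pics/ and viewed, at most 12 in all, crops included, and the job is handed in when it is done.

```bash
mkdir -p pics
cat > h.py <<'E'
import numpy as np, cv2
from station import bot, read_camera, get_calibration, order
from scipy.spatial.transform import Rotation as R
def cal(n):
    c=get_calibration(n); K=np.array(c['K'])
    if n=='wrist':
        o=bot.get_obs(); q=o['tool_rot']; T=np.eye(4)
        T[:3,:3]=R.from_quat([q[1],q[2],q[3],q[0]]).as_matrix(); T[:3,3]=o['position']
        T=T@np.array(c['tool_from_camera']); return K,T[:3,:3],T[:3,3]
    M=cv2.Rodrigues(np.array(c['rvec'],float))[0]; return K,M.T,(-M.T@np.array(c['tvec'],float).reshape(3))
def ray(C,px,z):
    K,Rm,c=C; px=np.atleast_2d(px).astype(float)
    d=np.c_[px,np.ones(len(px))]@np.linalg.inv(K).T@Rm.T
    return c+d*((z-c[2])/d[:,2])[:,None]
def proj(C,P):
    K,Rm,c=C; p=(np.atleast_2d(P)-c)@Rm@K.T; return p[:,:2]/p[:,2:]
E
python3 - <<'E'
from h import *
for n in ('scene','top'):
    i=read_camera(n); cv2.imwrite(f'pics/{n}0.png',i); print(n,cal(n)[2])
o=bot.get_obs(); print(o)
E
```

```text
scene [1280.00675865  388.79720705  900.57662192]
top [ 296.09633467   36.71853332 1622.38048838]
{'clock': 0.1, 'joints': array([ 1.26329184e+00,  9.18424625e-02,  1.23177543e+00,  9.37213557e-06,
        1.81981219e+00, -5.67325206e-02]), 'dq': array([ 0.0001017 , -0.00256679, -0.00416307,  0.00079607,  0.00170604,
       -0.00053985]), 'tau': array([ 2.44753472e-03, -4.60217750e+01, -4.19219184e+01, -8.36613117e-05,
        1.06526638e-02, -3.98691282e-05]), 'position': array([148.839282  , 581.00906791, 244.22303379]), 'tool_rot': array([-1.70858864e-04,  1.25056500e-01,  9.92149196e-01, -9.02697471e-04]), 'contact_force': array([ 0.860667  , -0.15673949, -0.50856185]), 'torque': array([ 0.00029622, -0.04774877, -0.05160057]), 'grip_force': 0.0, 'grip_width': 85.40557045400213}
```

View pics/top0.png

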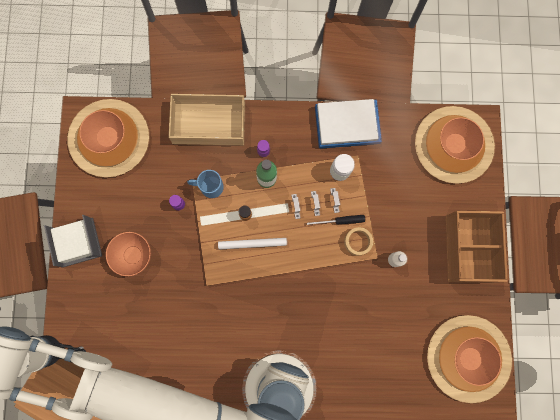

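View pics/scene0.png

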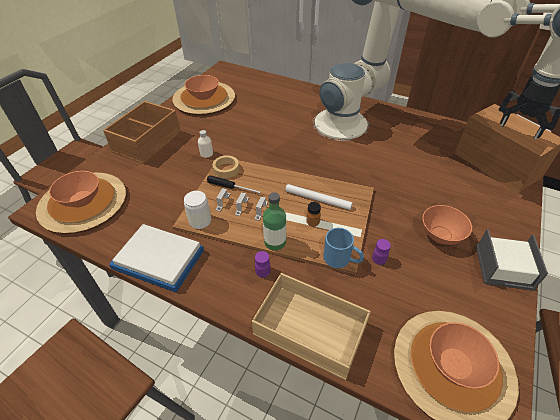

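The top view shows the white tape line from (200,219) to (288,208), the jar on it at (245,213), and the keepers at (296,206), (316,203) and (336,200). The rod runs from (219,244) to (287,242), the driver lies at (305-365,220), and the bottle is at (266,172). The scene view agrees, and the purple look-alikes are off the panel. Next I'll take coarse positions.

Run:
```python
from h import *
C=cal('top')
for n,p,z in [('tapeL',(200.5,219.5),14),('tapeR',(288,208),14),('jarcap',(245,212),84),('k1',(296,206),53),('k2',(316,203),53),('k3',(336,200),53),('rodL',(219,244.5),27),('rodR',(287,242.5),27),('corn far right',(360,157),14),('near right',(377,259),14),('near left',(208,285),14),('bottletop',(264,163),204),('mug',(208,181),99),('can',(344,160),114),('drvL',(305,223),27),('drvR',(365,219),27),('roll',(359,241),44)]:
    print(n,ray(C,p,z)[0].round(0))
c=get_calibration('wrist'); print(np.array(c['tool_from_camera']).round(2),c['K'])
```

```text
tapeL [529. 264.  14.]
tapeR [572. -21.  14.]
jarcap [545. 116.  84.]
k1 [573. -45.  53.]
k2 [ 584. -109.   53.]
k3 [ 595. -174.   53.]
rodL [447. 200.  27.]
rodR [457. -19.  27.]
corn far right [ 750. -260.   14.]
near right [ 410. -312.   14.]
near left [318. 232.  14.]
bottletop [672.  58. 204.]
mug [639. 233.  99.]
can [ 711. -191.  114.]
drvL [522. -76.  27.]
drvR [ 538. -272.   27.]
roll [ 464. -248.   44.]
[[  -0.     -0.95   -0.32   83.19]
 [   1.     -0.      0.      0.45]
 [  -0.     -0.32    0.95 -127.09]
 [   0.      0.      0.      1.  ]] [[344.75148344   0.         279.00848312]
 [  0.         344.75148344 205.98199032]
 [  0.           0.           1.        ]]
```

```bash
python3 -m creep '[{"rz":-7.9},{"rz":-7.9},{"rz":-7.8},{"dx":-0.018,"dy":-0.043,"dz":-0.004},{"dx":-0.018,"dy":-0.043,"dz":-0.004}]'
python3 -m creep '[{"dx":-0.018,"dy":-0.043,"dz":-0.004},{"dx":-0.018,"dy":-0.043,"dz":-0.004},{"dx":-0.018,"dy":-0.043,"dz":-0.004},{"dx":-0.018,"dy":-0.043,"dz":-0.004},{"dx":-0.018,"dy":-0.043,"dz":-0.004}]'
python3 -m creep '[{"dx":-0.018,"dy":-0.043,"dz":-0.004},{"dx":-0.018,"dy":-0.043,"dz":-0.004},{"dx":-0.018,"dy":-0.043,"dz":-0.004},{"dx":-0.018,"dy":-0.043,"dz":-0.004},{"dx":-0.018,"dy":-0.043,"dz":-0.004}]'
python3 -m creep '[{"dx":-0.018,"dy":-0.043,"dz":-0.004},{"dx":-0.018,"dy":-0.043,"dz":-0.004},{"dx":-0.0},{"dx":-0.0},{"dx":0}]'
```

```text
$[0]: bad value
$[0]: bad value
$[0]: bad value
$[0]: bad value
```

Run:
```python
from h import *
cv2.imwrite('pics/w1.png',read_camera('wrist'))
o=bot.get_obs(); print(o['clock'],o['position'],o['tool_rot'],o['contact_force'])
np.savez('w1.npz',*cal('wrist'))
```

```text
0.15 [148.86636225 581.04567709 244.36560309] [-1.39393361e-04  1.25071886e-01  9.92147377e-01 -7.65528823e-04] [ 0.95165892 -0.54893292  0.27358419]
```

View pics/w1.png

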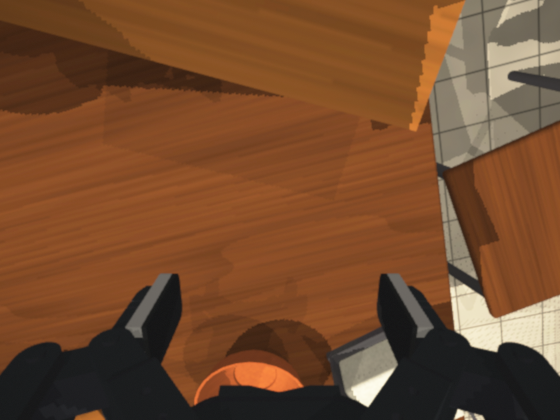

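The wrist view shows only the bare table, with the fingers at the bottom. The moves were refused, so I'll retry with every key given.

```bash
python3 -m creep '[{"dx":0,"dy":0,"dz":0,"rx":0,"ry":0,"rz":-7.9,"jaw":1},{"dx":0,"dy":0,"dz":0,"rx":0,"ry":0,"rz":-7.9,"jaw":1},{"dx":0,"dy":0,"dz":0,"rx":0,"ry":0,"rz":-7.8,"jaw":1}]'
```

```text
clock: 0.45
position: [148.9, 581.1, 244.8]
tool_rot: [-0.0, -0.083, 0.997, -0.0]
contact_force: [0.1, -0.3, 0.0]
grip_width: 85.4
grip_force: 0.0
```

```bash
python3 -m creep '[{"dx":-0.018,"dy":-0.043,"dz":-0.004,"rx":0,"ry":0,"rz":0,"jaw":1},{"dx":-0.018,"dy":-0.043,"dz":-0.004,"rx":0,"ry":0,"rz":0,"jaw":1},{"dx":-0.018,"dy":-0.043,"dz":-0.004,"rx":0,"ry":0,"rz":0,"jaw":1},{"dx":-0.018,"dy":-0.043,"dz":-0.004,"rx":0,"ry":0,"rz":0,"jaw":1},{"dx":-0.018,"dy":-0.043,"dz":-0.004,"rx":0,"ry":0,"rz":0,"jaw":1}]'
python3 -m creep '[{"dx":-0.018,"dy":-0.043,"dz":-0.004,"rx":0,"ry":0,"rz":0,"jaw":1},{"dx":-0.018,"dy":-0.043,"dz":-0.004,"rx":0,"ry":0,"rz":0,"jaw":1},{"dx":-0.018,"dy":-0.043,"dz":-0.004,"rx":0,"ry":0,"rz":0,"jaw":1},{"dx":-0.018,"dy":-0.043,"dz":-0.004,"rx":0,"ry":0,"rz":0,"jaw":1},{"dx":-0.018,"dy":-0.043,"dz":-0.004,"rx":0,"ry":0,"rz":0,"jaw":1}]'
python3 -m creep '[{"dx":-0.018,"dy":-0.043,"dz":-0.004,"rx":0,"ry":0,"rz":0,"jaw":1},{"dx":-0.018,"dy":-0.043,"dz":-0.004,"rx":0,"ry":0,"rz":0,"jaw":1},{"dx":-0.018,"dy":-0.043,"dz":-0.004,"rx":0,"ry":0,"rz":0,"jaw":1},{"dx":-0.018,"dy":-0.043,"dz":-0.004,"rx":0,"ry":0,"rz":0,"jaw":1},{"dx":0,"dy":0,"dz":0,"rx":0,"ry":0,"rz":0,"jaw":1}]'
python3 - <<'E'
from h import *
o=bot.get_obs(); C=cal('wrist');cv2.imwrite('pics/w2.png',read_camera('wrist'))
print(o['clock'],o['position'],o['tool_rot'],np.abs(o['dq']).max())
np.savez('w2.npz',*C)
E
```

```text
clock: 0.95
position: [272.7, 381.8, 265.1]
tool_rot: [-0.0, -0.081, 0.997, -0.0]
contact_force: [0.9, -0.3, 0.4]
grip_width: 85.3
grip_force: 0.0
clock: 1.45
position: [396.0, 183.9, 285.3]
tool_rot: [0.0, -0.081, 0.997, 0.0]
contact_force: [1.8, 0.3, 0.6]
grip_width: 85.0
grip_force: 0.0
clock: 1.95
position: [495.9, 23.0, 300.1]
tool_rot: [-0.001, -0.077, 0.997, -0.001]
contact_force: [-0.2, -0.4, 0.4]
grip_width: 85.5
grip_force: 0.0
1.95 [495.91999929  22.96109952 300.14512567] [-7.87346756e-04 -7.73226151e-02  9.97005502e-01 -7.89013914e-04] 0.0773062121182956
```

View pics/w2.png

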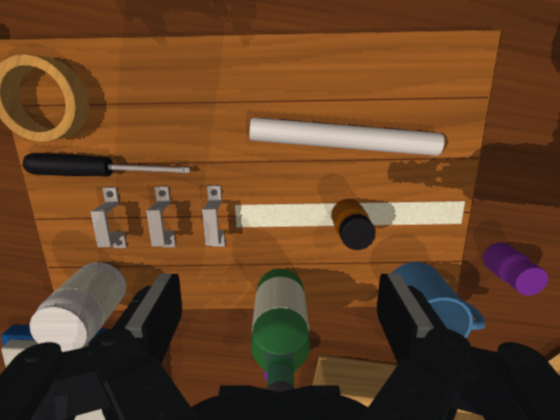

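Everything is in view. The tape runs from (236,217) to (464,212), the rod from (250,129) to (443,145), and the jar cap is at (357,233). The keeper feet are at (110,194), (162,193) and (214,192), with the far feet near (118,242), (166,242) and (217,241). Next I'll measure precisely.

```bash
cat >> h.py <<'E'
def comps(im,lo,hi,amin,box=None):
    m=cv2.inRange(cv2.cvtColor(im,cv2.COLOR_BGR2HSV),lo,hi)
    if box: b=np.zeros_like(m); b[box[1]:box[3],box[0]:box[2]]=1; m=m*b
    n,l,s,c=cv2.connectedComponentsWithStats(m)
    return [(s[i],np.argwhere(l==i)[:,::-1]) for i in range(1,n) if s[i][4]>amin]
E
python3 - <<'E'
from h import *
im=cv2.imread('pics/w2.png'); f=np.load('w2.npz'); C=[f[k] for k in f]
def line(P):
    P=P[:,:2]; c=cv2.minAreaRect(P.astype(np.float32)); b=cv2.boxPoints(c)
    return c
for nm,z,bx in [('tape',14,(225,190,480,235)),('rod',27,(240,100,460,165)),('keep',14,(80,180,235,255))]:
    for s,p in comps(im,(0,0,110),(179,90,255),60,bx):
        P=ray(C,p,z); c=line(P); print(nm,s,[np.round(v,1) for v in c], P.mean(0).round(1))
for n,p,z in [('f3',(110,194),17),('f2',(162,193),17),('f1',(214,192),17),('F3',(118,242),17),('F2',(167,242),17),('F1',(218,241),17),('jarcap',(358,233),84),('tapeL',(464,212),14),('tapeR',(236,217),14)]: print(n,ray(C,p,z)[0].round(1))
for n,c in zip('nrl',[(28,40),(499,31)]): print(ray(C,c,14).round(0))
E
```

```text
tape [ 360  201  105   24 2156] [array([535.5, 199.6]), array([ 30.5, 131.5]), np.float64(9.8)] [534.1 204.1  14. ]
tape [ 235  203  101   24 2159] [array([562.9,  41.3]), array([ 30.5, 126.8]), np.float64(9.8)] [562.9  40.3  14. ]
rod [ 249  118  196   38 4377] [array([452.7,  95.6]), array([ 25.9, 225.6]), np.float64(4.2)] [452.9  94.1  27. ]
keep [207 185  15  16 167] [array([547.1, -51. ]), array([19.2, 16.9]), np.float64(11.9)] [547.1 -51.   14. ]
keep [102 187  16  16 169] [array([ 569.4, -179.6]), array([19.5, 16.7]), np.float64(11.7)] [ 569.2 -179.6   14. ]
keep [155 186  15  15 157] [array([ 557.8, -115.5]), array([18.2, 16.7]), np.float64(8.9)] [ 558.3 -115.4   14. ]
keep [202 209  23  38 574] [array([594.6, -47.3]), array([52.1, 25.6]), np.float64(10.0)] [595.8 -49.7  14. ]
keep [ 91 211  20  36 481] [array([ 618.6, -191.9]), array([49.3, 17.4]), np.float64(10.3)] [ 618.1 -192.    14. ]
keep [146 210  30  37 550] [array([ 605.9, -114.8]), array([51.2, 31.4]), np.float64(10.7)] [ 607.9 -119.4   14. ]
keep [113 236  13  12  81] [array([ 633.2, -168.5]), array([15.8, 16.2]), np.float64(8.9)] [ 634.9 -166.2   14. ]
f3 [ 567.9 -178.    17. ]
f2 [ 556.6 -114.2   17. ]
f1 [545.4 -50.6  17. ]
F3 [ 632.3 -167.8   17. ]
F2 [ 622.5 -104.7   17. ]
F1 [610.8 -39.2  17. ]
jarcap [546.  117.4  84. ]
tapeL [523.8 265.9  14. ]
tapeR [575.2 -20.1  14. ]
[[ 406. -267.   14.]]
[[318. 236.  14.]]
```

```bash
cat >> h.py <<'E'
YAW=np.radians(9.8); O=np.array([589.5,-108.8])
ex=np.array([np.cos(YAW),np.sin(YAW)]); ey=np.array([-np.sin(YAW),np.cos(YAW)])
def pan(w): d=np.atleast_2d(w)[:,:2]-O; return np.c_[d@ex,d@ey]
def pose():
    o=bot.get_obs(); q=o['tool_rot']; r=R.from_quat([q[1],q[2],q[3],q[0]])
    ty=r.apply([0,1,0]); a=np.degrees(np.arctan2(ty[1],ty[0]))-90
    print('t',round(o['clock'],2),'panel xy',pan(o['position']).round(1),'z',o['position'][2].round(1),'yaw err deg',(a-9.8).round(2),'tilt',r.apply([0,0,1]).round(3)[:2],'F',o['contact_force'].round(1),'w',round(o['grip_width'],1))
    return o,r
def to(px,py,z):
    o,r=pose(); w=O+px*ex+py*ey; d=np.r_[w,z]-o['position']; print('tool delta mm',r.inv().apply(d).round(1))
E
python3 -c "
from h import *
to(-4.3,230.3,45)
for n,p in dict(rod=(452.7,95.6),jar=(546,117.4),bottle=(672,58),mug=(639,233),can=(711,-191),tip=(522,-76),roll=(464,-248)).items(): print(n,pan(p).round())"
```

```text
t 2.0 panel xy [[-70.4 148.1]] z 300.3 yaw err deg -0.83 tilt [-0.002 -0.   ] F [-0.   0.4 -0.6] w 85.4
tool delta mm [-65.4  83.1 255.2]
rod [[-100.  225.]]
jar [[ -4. 230.]]
bottle [[110. 150.]]
mug [[107. 328.]]
can [[ 106. -102.]]
tip [[-61.  44.]]
roll [[-147. -116.]]
```

```bash
python3 -m creep '[{"dx":-0.032,"dy":0.041,"dz":0.0,"rx":0,"ry":0,"rz":-0.8,"jaw":1},{"dx":-0.032,"dy":0.041,"dz":0.0,"rx":0,"ry":0,"rz":0,"jaw":1},{"dx":0,"dy":0,"dz":0.04,"rx":0,"ry":0,"rz":0,"jaw":1},{"dx":0,"dy":0,"dz":0.045,"rx":0,"ry":0,"rz":0,"jaw":1},{"dx":0,"dy":0,"dz":0.045,"rx":0,"ry":0,"rz":0,"jaw":1}]' 
python3 -c "
from h import *
to(-4.3,230.3,45)"
```

```text
clock: 2.5
position: [541.2, 117.4, 169.9]
tool_rot: [0.0, -0.089, 0.996, 0.0]
contact_force: [-0.2, 0.1, -0.4]
grip_width: 85.2
grip_force: 0.0
t 2.5 panel xy [[ -9.1 231.1]] z 169.9 yaw err deg 0.38 tilt [0.001 0.   ] F [-0.2  0.1 -0.4] w 85.2
tool delta mm [ -4.8  -0.9 124.9]
```

```bash
python3 -m creep '[{"dx":-0.002,"dy":0,"dz":0.04,"rx":0,"ry":0,"rz":0,"jaw":1},{"dx":0,"dy":0,"dz":0.035,"rx":0,"ry":0,"rz":0,"jaw":1},{"dx":0,"dy":0,"dz":0.025,"rx":0,"ry":0,"rz":0,"jaw":1},{"dx":0,"dy":0,"dz":0.015,"rx":0,"ry":0,"rz":0,"jaw":1},{"dx":0,"dy":0,"dz":0.0,"rx":0,"ry":0,"rz":0,"jaw":1}]' 
python3 -c "
from h import *
to(-4.3,230.3,45)"
```

```text
clock: 3.0
position: [541.8, 116.4, 53.8]
tool_rot: [-0.002, -0.088, 0.996, -0.0]
contact_force: [-1.4, 0.2, -0.9]
grip_width: 85.7
grip_force: 0.0
t 3.0 panel xy [[ -8.7 230.1]] z 53.8 yaw err deg 0.29 tilt [-0.005 -0.   ] F [-1.4  0.2 -0.9] w 85.7
tool delta mm [-4.4  0.2  8.8]
```

```bash
python3 -m creep '[{"dx":-0.003,"dy":0,"dz":0.005,"rx":0,"ry":0,"rz":0,"jaw":1},{"dx":0,"dy":0,"dz":0,"rx":0,"ry":0,"rz":0,"jaw":0.4},{"dx":0,"dy":0,"dz":0,"rx":0,"ry":0,"rz":0,"jaw":0.4},{"dx":0,"dy":0,"dz":0,"rx":0,"ry":0,"rz":0,"jaw":0.4},{"dx":0,"dy":0,"dz":0,"rx":0,"ry":0,"rz":0,"jaw":0.4}]' 30
python3 -m creep '[{"dx":0,"dy":0,"dz":0,"rx":0,"ry":0,"rz":0,"jaw":0.4},{"dx":0,"dy":0,"dz":0,"rx":0,"ry":0,"rz":0,"jaw":0.4},{"dx":0,"dy":0,"dz":0,"rx":0,"ry":0,"rz":0,"jaw":0.4}]'
python3 -c "
from h import *
to(-130,5,140)"
```

```text
clock: 3.5
position: [547.3, 116.5, 52.6]
tool_rot: [0.001, -0.087, 0.996, 0.0]
contact_force: [-0.1, 0.7, 4.2]
grip_width: 40.6
grip_force: 30.8
clock: 3.8
position: [547.3, 116.5, 52.6]
tool_rot: [0.001, -0.087, 0.996, 0.0]
contact_force: [0.3, 0.7, 6.0]
grip_width: 40.4
grip_force: 31.0
t 3.8 panel xy [[ -3.2 229.2]] z 52.6 yaw err deg 0.23 tilt [0.002 0.   ] F [0.3 0.7 6. ] w 40.4
tool delta mm [ 127.5 -223.7  -87.7]
```

```bash
python3 -m creep '[{"dx":0,"dy":0,"dz":-0.02,"rx":0,"ry":0,"rz":0,"jaw":0.4},{"dx":0,"dy":0,"dz":-0.035,"rx":0,"ry":0,"rz":0,"jaw":0.4},{"dx":0,"dy":0,"dz":-0.035,"rx":0,"ry":0,"rz":0,"jaw":0.4},{"dx":0.01,"dy":-0.02,"dz":0,"rx":0,"ry":0,"rz":0,"jaw":0.4},{"dx":0.02,"dy":-0.034,"dz":0,"rx":0,"ry":0,"rz":0,"jaw":0.4}]'
python3 -m creep '[{"dx":0.02,"dy":-0.034,"dz":0,"rx":0,"ry":0,"rz":0,"jaw":0.4},{"dx":0.02,"dy":-0.034,"dz":0,"rx":0,"ry":0,"rz":0,"jaw":0.4},{"dx":0.02,"dy":-0.034,"dz":0,"rx":0,"ry":0,"rz":0,"jaw":0.4},{"dx":0.02,"dy":-0.034,"dz":0,"rx":0,"ry":0,"rz":0,"jaw":0.4},{"dx":0.017,"dy":-0.034,"dz":0,"rx":0,"ry":0,"rz":0,"jaw":0.4}]'
python3 -m creep '[{"dx":0,"dy":0,"dz":0,"rx":0,"ry":0,"rz":0,"jaw":0.4},{"dx":0,"dy":0,"dz":0,"rx":0,"ry":0,"rz":0,"jaw":0.4},{"dx":0,"dy":0,"dz":0,"rx":0,"ry":0,"rz":0,"jaw":0.4}]'
python3 -c "
from h import *
to(-130,5,53)"
```

```text
clock: 4.3
position: [527.0, 58.7, 142.3]
tool_rot: [0.001, -0.089, 0.996, 0.0]
contact_force: [0.2, -1.4, -1.1]
grip_width: 40.6
grip_force: 30.8
clock: 4.8
position: [459.3, -127.6, 140.6]
tool_rot: [-0.001, -0.087, 0.996, 0.0]
contact_force: [0.7, -0.3, -1.4]
grip_width: 40.2
grip_force: 30.9
clock: 5.1
position: [460.6, -125.7, 140.9]
tool_rot: [-0.0, -0.088, 0.996, 0.0]
contact_force: [-0.3, -0.7, -1.3]
grip_width: 40.5
grip_force: 30.9
t 5.1 panel xy [[-129.9    5.3]] z 140.9 yaw err deg 0.26 tilt [-0.001  0.001] F [-0.3 -0.7 -1.3] w 40.5
tool delta mm [ 0.  -0.4 87.9]
```

```bash
python3 -m creep '[{"dx":0,"dy":0,"dz":0.03,"rx":0,"ry":0,"rz":0,"jaw":0.4},{"dx":0,"dy":0,"dz":0.03,"rx":0,"ry":0,"rz":0,"jaw":0.4},{"dx":0,"dy":0,"dz":0.018,"rx":0,"ry":0,"rz":0,"jaw":0.4},{"dx":0,"dy":0,"dz":0.005,"rx":0,"ry":0,"rz":0,"jaw":0.4},{"dx":0,"dy":0,"dz":0,"rx":0,"ry":0,"rz":0,"jaw":0.4}]'
python3 -m creep '[{"dx":0,"dy":0,"dz":0.002,"rx":0,"ry":0,"rz":0,"jaw":0.4},{"dx":0,"dy":0,"dz":0.001,"rx":0,"ry":0,"rz":0,"jaw":0.4},{"dx":0,"dy":0,"dz":0,"rx":0,"ry":0,"rz":0,"jaw":0.4},{"dx":0,"dy":0,"dz":0,"rx":0,"ry":0,"rz":0,"jaw":0.4}]'
```

```text
clock: 5.6
position: [460.4, -125.3, 57.6]
tool_rot: [-0.001, -0.088, 0.996, 0.0]
contact_force: [-0.2, 0.3, -0.5]
grip_width: 40.7
grip_force: 30.9
clock: 6.0
position: [460.9, -126.5, 55.9]
tool_rot: [0.001, -0.087, 0.996, -0.0]
contact_force: [-0.1, 0.2, -1.2]
grip_width: 40.7
grip_force: 30.9
```

```bash
python3 -m creep '[{"dx":0,"dy":0,"dz":0.002,"rx":0,"ry":0,"rz":0,"jaw":0.4},{"dx":0,"dy":0,"dz":0.001,"rx":0,"ry":0,"rz":0,"jaw":0.4},{"dx":0,"dy":0,"dz":0.0,"rx":0,"ry":0,"rz":0,"jaw":0.4},{"dx":0,"dy":0,"dz":0,"rx":0,"ry":0,"rz":0,"jaw":0.4},{"dx":0,"dy":0,"dz":0,"rx":0,"ry":0,"rz":0,"jaw":0.4}]'
```

```text
clock: 6.5
position: [460.6, -126.4, 52.6]
tool_rot: [0.0, -0.087, 0.996, -0.0]
contact_force: [-1.8, 0.7, 1.9]
grip_width: 40.7
grip_force: 31.3
```

```bash
python3 -m creep '[{"dx":0,"dy":0,"dz":0,"rx":0,"ry":0,"rz":0,"jaw":1},{"dx":0,"dy":0,"dz":0,"rx":0,"ry":0,"rz":0,"jaw":1},{"dx":0,"dy":0,"dz":0,"rx":0,"ry":0,"rz":0,"jaw":1},{"dx":0,"dy":0,"dz":0,"rx":0,"ry":0,"rz":0,"jaw":1},{"dx":0,"dy":0,"dz":-0.02,"rx":0,"ry":0,"rz":0,"jaw":1}]'
python3 -m creep '[{"dx":0,"dy":0,"dz":-0.04,"rx":0,"ry":0,"rz":0,"jaw":1},{"dx":0,"dy":0,"dz":-0.04,"rx":0,"ry":0,"rz":0,"jaw":1},{"dx":0.005,"dy":0.043,"dz":0,"rx":0,"ry":0,"rz":0.2,"jaw":1},{"dx":0.005,"dy":0.043,"dz":0,"rx":0,"ry":0,"rz":0,"jaw":1},{"dx":0.005,"dy":0.043,"dz":0,"rx":0,"ry":0,"rz":0,"jaw":1}]'
python3 -m creep '[{"dx":0.0,"dy":0.045,"dz":0,"rx":0,"ry":0,"rz":0,"jaw":1},{"dx":0.0,"dy":0.044,"dz":0,"rx":0,"ry":0,"rz":0,"jaw":1},{"dx":0,"dy":0,"dz":0,"rx":0,"ry":0,"rz":0,"jaw":1},{"dx":0,"dy":0,"dz":0,"rx":0,"ry":0,"rz":0,"jaw":1}]'
python3 - <<'E'
from h import *
C=cal('wrist');im=read_camera('wrist');cv2.imwrite('pics/w3.png',im);np.savez('w3.npz',*C)
t=read_camera('top');cv2.imwrite('pics/t3.png',t)
to(-145,222,23)
for s,p in comps(im,(0,0,110),(179,90,255),1000): 
    P=ray(C,p,27);c=cv2.minAreaRect(P[:,:2].astype(np.float32));print(s,[np.round(v,1) for v in c],pan(c[0]).round(1))
E
```

```text
clock: 7.0
position: [458.8, -125.7, 69.4]
tool_rot: [-0.003, -0.087, 0.996, 0.001]
contact_force: [-0.2, -0.1, -0.4]
grip_width: 85.3
grip_force: 0.0
clock: 7.5
position: [423.2, -0.9, 152.7]
tool_rot: [0.001, -0.085, 0.996, 0.0]
contact_force: [0.6, 1.3, 0.4]
grip_width: 85.4
grip_force: 0.0
clock: 7.9
position: [408.2, 86.6, 152.3]
tool_rot: [0.0, -0.087, 0.996, -0.0]
contact_force: [0.6, 0.1, 0.6]
grip_width: 85.3
grip_force: 0.0
t 8.0 panel xy [[-145.2  221.9]] z 152.2 yaw err deg -0.01 tilt [ 0.    -0.001] F [-0.5 -1.  -0. ] w 85.1
tool delta mm [ -0.2   0.2 129.2]
[ 137  229  279   54 7891] [array([453.8,  94.2]), array([ 26.7, 227.8]), np.float64(4.1)] [[-99.2 223.1]]
[ 164  330  231   28 5755] [array([539. , 110.3]), array([ 28.7, 208.8]), np.float64(9.6)] [[-12.5 224.5]]
```

View pics/w3.png

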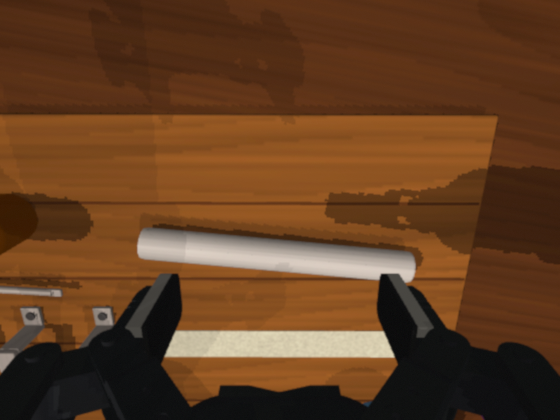

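The wrist view shows the rod from (138,244) to (414,264), undisturbed between the jar shadow on the left and the tape at row 343. The jar is at the left edge, at about (10,215). Next I'll go down behind the rod.

```bash
python3 -m creep '[{"dx":0,"dy":0,"dz":0.04,"rx":0,"ry":0,"rz":0,"jaw":1},{"dx":0,"dy":0,"dz":0.04,"rx":0,"ry":0,"rz":0,"jaw":1},{"dx":0,"dy":0,"dz":0.03,"rx":0,"ry":0,"rz":0,"jaw":1},{"dx":0,"dy":0,"dz":0.014,"rx":0,"ry":0,"rz":0,"jaw":1},{"dx":0,"dy":0,"dz":0,"rx":0,"ry":0,"rz":0,"jaw":1}]'
python3 -m creep '[{"dx":-0.003,"dy":0,"dz":0.003,"rx":0,"ry":0,"rz":0,"jaw":1},{"dx":-0.003,"dy":0,"dz":0,"rx":0,"ry":0,"rz":0,"jaw":1},{"dx":-0.003,"dy":0,"dz":0,"rx":0,"ry":0,"rz":0,"jaw":1},{"dx":0,"dy":0,"dz":0,"rx":0,"ry":0,"rz":0,"jaw":1}]'
python3 - <<'E'
from h import *
to(-145,222,23)
E
```

```text
clock: 8.5
position: [407.3, 84.6, 26.3]
tool_rot: [-0.002, -0.085, 0.996, -0.0]
contact_force: [-0.6, -0.3, 0.3]
grip_width: 85.8
grip_force: 0.0
clock: 8.9
position: [418.4, 87.5, 26.5]
tool_rot: [0.001, -0.086, 0.996, 0.0]
contact_force: [-0.3, 0.4, 0.3]
grip_width: 85.3
grip_force: 0.0
t 8.9 panel xy [[-135.2  222.6]] z 26.5 yaw err deg 0.04 tilt [0.002 0.   ] F [-0.3  0.4  0.3] w 85.3
tool delta mm [ 9.8 -0.6  3.5]
```

```bash
python3 -m creep '[{"dx":0,"dy":0,"dz":0.005,"rx":0,"ry":0,"rz":0,"jaw":1},{"dx":-0.003,"dy":0,"dz":0,"rx":0,"ry":0,"rz":0,"jaw":1},{"dx":-0.003,"dy":0,"dz":0,"rx":0,"ry":0,"rz":0,"jaw":1},{"dx":-0.003,"dy":0,"dz":0,"rx":0,"ry":0,"rz":0,"jaw":1},{"dx":-0.003,"dy":0,"dz":0,"rx":0,"ry":0,"rz":0,"jaw":1}]'
python3 -m creep '[{"dx":-0.003,"dy":0,"dz":0,"rx":0,"ry":0,"rz":0,"jaw":1},{"dx":-0.003,"dy":0,"dz":0,"rx":0,"ry":0,"rz":0,"jaw":1},{"dx":-0.003,"dy":0,"dz":0,"rx":0,"ry":0,"rz":0,"jaw":1},{"dx":-0.003,"dy":0,"dz":0,"rx":0,"ry":0,"rz":0,"jaw":1},{"dx":-0.003,"dy":0,"dz":0,"rx":0,"ry":0,"rz":0,"jaw":1}]'
python3 -m creep '[{"dx":-0.003,"dy":0,"dz":0,"rx":0,"ry":0,"rz":0,"jaw":1},{"dx":-0.003,"dy":0,"dz":0,"rx":0,"ry":0,"rz":0,"jaw":1},{"dx":-0.003,"dy":0,"dz":0,"rx":0,"ry":0,"rz":0,"jaw":1},{"dx":-0.002,"dy":0,"dz":0,"rx":0,"ry":0,"rz":0,"jaw":1},{"dx":-0.001,"dy":0,"dz":0,"rx":0,"ry":0,"rz":0,"jaw":1}]'
python3 - <<'E'
from h import *
o=bot.get_obs();pose();C=cal('wrist');im=read_camera('wrist');cv2.imwrite('pics/w4.png',im)
C2=cal('top');t=read_camera('top');cv2.imwrite('pics/t4.png',t)
for s,p in comps(im,(0,0,110),(179,90,255),500): print('w',s)
for s,p in comps(t,(0,0,130),(179,70,255),60,(195,195,295,260)):
    c=cv2.minAreaRect(ray(C2,p,27)[:,:2].astype(np.float32)); print('t',s,[np.round(v,1) for v in c],pan(c[0]).round(1))
E
```

```text
clock: 9.4
position: [429.4, 89.5, 20.3]
tool_rot: [0.0, -0.086, 0.996, -0.0]
contact_force: [-0.8, -0.4, 1.2]
grip_width: 85.6
grip_force: 0.3
clock: 9.9
position: [444.1, 92.0, 20.3]
tool_rot: [-0.0, -0.086, 0.996, -0.0]
contact_force: [0.1, -0.3, -0.1]
grip_width: 86.0
grip_force: 0.1
clock: 10.4
position: [455.9, 94.1, 20.3]
tool_rot: [0.0, -0.086, 0.996, 0.0]
contact_force: [-0.2, 0.1, 0.2]
grip_width: 85.8
grip_force: 0.1
t 10.4 panel xy [[-97.1 222.7]] z 20.3 yaw err deg 0.03 tilt [0. 0.] F [-0.2  0.1  0.2] w 85.8
w [   0  311  114   58 3177]
w [ 161  328  235   71 9332]
t [ 200  204   89   56 2289] [array([477.2, 109.3]), array([174.8, 288.6]), np.float64(9.9)] [[-73.5 234. ]]
t [275 228  11   8  84] [array([492.8,   4.6]), array([22.8, 32.4]), np.float64(1.0)] [[-76.  128.2]]
```

View pics/w4.png

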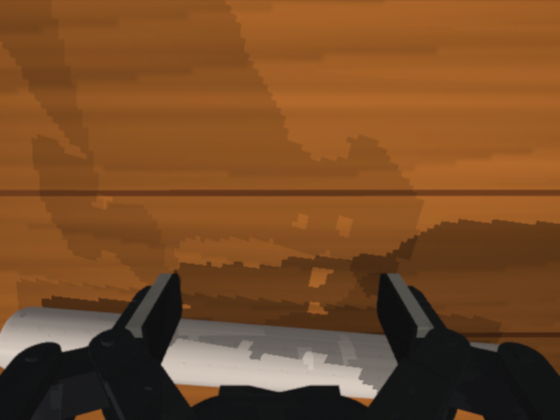

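```bash
cat >> h.py <<'E'
def rodedge(im,C,c0=185,c1=375,r0=150,r1=398):
    # near (upper) silhouette edge of the rod between the fingers -> axis line in panel coordinates
    m=cv2.inRange(cv2.cvtColor(im,cv2.COLOR_BGR2HSV),(0,0,90),(179,90,255)); E=[]
    for c in range(c0,c1,3):
        r=np.flatnonzero(m[r0:r1,c]); 
        for k in r:
            if m[r0+k:r0+k+12,c].mean()>200: E.append((c,r0+k)); break
    P=pan(ray(C,np.array(E),27)); k=np.polyfit(P[:,1],P[:,0],1); res=P[:,0]-np.polyval(k,P[:,1])
    g=abs(res)<2; k=np.polyfit(P[g,1],P[g,0],1)
    h=C[2][2]-27; d=np.hypot(h,np.polyval(k,222)-pan(C[2])[0,0]); off=13*d/h
    print('rod edge n',g.sum(),'slope',k[0].round(4),'axis x @y=172,222,272',(np.polyval(k,[172,222,272])+off).round(1))
E
python3 - <<'E'
from h import *
f=np.load('w3.npz');rodedge(cv2.imread('pics/w3.png'),[f[k] for k in f],150,400)
rodedge(cv2.imread('pics/w4.png'),cal('wrist'))
E
```

```text
rod edge n 84 slope 0.0973 axis x @y=172,222,272 [-104.2  -99.4  -94.5]
rod edge n 64 slope 0.0986 axis x @y=172,222,272 [-74.2 -69.2 -64.3]
```

The rod rolls but keeps its heading (slope 0.098), with a finger-to-axis offset of about 23 mm. I'll straddle it diagonally with the open fingers and turn the tool, so its two halves are pushed opposite ways.

```bash
python3 -m creep '[{"dx":0.01,"dy":0,"dz":0,"rx":0,"ry":0,"rz":0,"jaw":1},{"dx":0,"dy":0,"dz":-0.04,"rx":0,"ry":0,"rz":0,"jaw":1},{"dx":0,"dy":0,"dz":-0.04,"rx":0,"ry":0,"rz":0,"jaw":1},{"dx":-0.038,"dy":0,"dz":0,"rx":0,"ry":0,"rz":0,"jaw":1},{"dx":0,"dy":0,"dz":0,"rx":0,"ry":0,"rz":8.4,"jaw":1}]'
python3 -m creep '[{"dx":0,"dy":0,"dz":0,"rx":0,"ry":0,"rz":8.4,"jaw":1},{"dx":0,"dy":0,"dz":0,"rx":0,"ry":0,"rz":8.4,"jaw":1},{"dx":0,"dy":0,"dz":0,"rx":0,"ry":0,"rz":8.4,"jaw":1},{"dx":0,"dy":0,"dz":0,"rx":0,"ry":0,"rz":8.4,"jaw":1},{"dx":0,"dy":0,"dz":0,"rx":0,"ry":0,"rz":8.4,"jaw":1}]'
python3 -m creep '[{"dx":0,"dy":0,"dz":0,"rx":0,"ry":0,"rz":0,"jaw":1},{"dx":0,"dy":0,"dz":0,"rx":0,"ry":0,"rz":0,"jaw":1}]'
python3 - <<'E'
from h import *
C=cal('wrist');im=read_camera('wrist');cv2.imwrite('pics/w5.png',im)
to(-69.2,222,21)
m=[(s,p) for s,p in comps(im,(0,0,110),(179,90,255),1500)]
for s,p in m:
    c=cv2.minAreaRect(ray(C,p,27)[:,:2].astype(np.float32)); print(s,[np.round(v,1) for v in c],pan(c[0]).round(1))
E
```

```text
clock: 11.0
position: [485.6, 99.1, 101.2]
tool_rot: [0.001, -0.012, 1.0, 0.0]
contact_force: [-1.8, -0.1, -1.0]
grip_width: 85.3
grip_force: 0.0
clock: 11.5
position: [482.5, 98.7, 100.2]
tool_rot: [-0.0, 0.35, 0.937, -0.0]
contact_force: [0.4, 0.3, -0.9]
grip_width: 85.2
grip_force: 0.0
clock: 11.7
position: [482.9, 98.8, 100.3]
tool_rot: [-0.0, 0.345, 0.939, -0.0]
contact_force: [-0.2, -0.1, 0.1]
grip_width: 85.6
grip_force: 0.0
t 11.75 panel xy [[-69.7 222.7]] z 100.3 yaw err deg -50.17 tilt [-0. -0.] F [ 0.5  0.  -0.3] w 85.1
tool delta mm [-0.8 -0.1 79.3]
[  229    87   322   302 16289] [array([540.6, 126. ]), array([ 28.3, 266.6]), np.float64(9.8)] [[ -8.2 239.7]]
[  169   101   261   248 11329] [array([485.4,  93.4]), array([ 25.4, 229. ]), np.float64(4.3)] [[-68.1 216.9]]
```

View pics/w5.png

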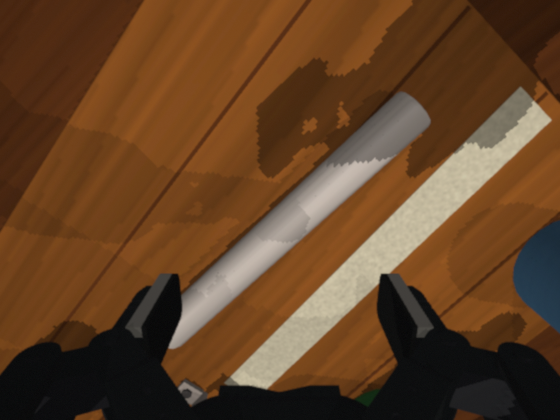

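The rod runs diagonally under the open jaws, from (175,345) to (415,105). It sits about 50 degrees off the jaw line and is centred under the TCP. Next I'll lower over it and turn.

```bash
python3 -m creep '[{"dx":-0.001,"dy":0,"dz":0.03,"rx":0,"ry":0,"rz":0,"jaw":1},{"dx":0,"dy":0,"dz":0.03,"rx":0,"ry":0,"rz":0,"jaw":1},{"dx":0,"dy":0,"dz":0.018,"rx":0,"ry":0,"rz":0,"jaw":1},{"dx":0,"dy":0,"dz":0,"rx":0,"ry":0,"rz":0,"jaw":1},{"dx":0,"dy":0,"dz":0,"rx":0,"ry":0,"rz":0,"jaw":1}]'
python3 -m creep '[{"dx":0,"dy":0,"dz":0,"rx":0,"ry":0,"rz":-3,"jaw":1},{"dx":0,"dy":0,"dz":0,"rx":0,"ry":0,"rz":-3,"jaw":1},{"dx":0,"dy":0,"dz":0,"rx":0,"ry":0,"rz":-2,"jaw":1},{"dx":0,"dy":0,"dz":0,"rx":0,"ry":0,"rz":-2,"jaw":1},{"dx":0,"dy":0,"dz":0,"rx":0,"ry":0,"rz":-2,"jaw":1}]'
python3 -m creep '[{"dx":0,"dy":0,"dz":0,"rx":0,"ry":0,"rz":-1.5,"jaw":1},{"dx":0,"dy":0,"dz":0,"rx":0,"ry":0,"rz":-1,"jaw":1},{"dx":0,"dy":0,"dz":0,"rx":0,"ry":0,"rz":-1,"jaw":1},{"dx":0,"dy":0,"dz":0,"rx":0,"ry":0,"rz":-1,"jaw":1},{"dx":0,"dy":0,"dz":0,"rx":0,"ry":0,"rz":0,"jaw":1}]'
cat >> h.py <<'E'
def rodrow(im,C,lines):
    pass
E
python3 - <<'E'
from h import *
C=cal('wrist');im=read_camera('wrist');cv2.imwrite('pics/w6.png',im);np.savez('w6.npz',*C)
pose(); print(bot.get_obs()['torque'])
for s,p in comps(im,(0,0,100),(179,90,255),1000,(190,0,560,330)):
    P=ray(C,p,27)[:,:2]; v=cv2.fitLine(P.astype(np.float32),cv2.DIST_HUBER,0,.01,.01).ravel(); c=cv2.minAreaRect(P.astype(np.float32))
    print(s,[np.round(x,1) for x in c],pan(c[0]).round(1), 'ang from panel y deg',np.degrees(np.arctan2(-v[0]*np.sign(v[1]),abs(v[1]))).round(2)-9.8)
E
```

```text
clock: 12.25
position: [484.0, 98.1, 22.7]
tool_rot: [-0.0, 0.346, 0.938, -0.0]
contact_force: [0.1, 0.5, 1.2]
grip_width: 85.6
grip_force: 0.0
clock: 12.75
position: [485.3, 98.4, 24.6]
tool_rot: [0.002, 0.246, 0.969, 0.001]
contact_force: [-0.0, -0.1, -0.4]
grip_width: 85.3
grip_force: 0.0
clock: 13.25
position: [484.3, 98.2, 22.6]
tool_rot: [0.0, 0.208, 0.978, 0.0]
contact_force: [0.2, 0.8, 1.0]
grip_width: 85.4
grip_force: 0.6
t 13.3 panel xy [[-68.6 221.9]] z 22.4 yaw err deg -33.87 tilt [0. 0.] F [-0.9  0.2  1.1] w 85.3
[ 0.00010786 -0.02894988 -0.05315224]
[  190   143   365   187 21815] [array([480.1, 134.7]), array([ 28.4, 152.3]), np.float64(6.9)] [[-66.4 258.5]] ang from panel y deg -5.2200003
[ 435  246  125   84 5793] [array([524.2, 184.8]), array([27.4, 53.5]), np.float64(9.8)] [[-14.4 300.5]] ang from panel y deg -5.55
```

```bash
python3 -m creep '[{"dx":0,"dy":0,"dz":0,"rx":0,"ry":0,"rz":-1,"jaw":1},{"dx":0,"dy":0,"dz":0,"rx":0,"ry":0,"rz":-1,"jaw":1},{"dx":0,"dy":0,"dz":0,"rx":0,"ry":0,"rz":-0.8,"jaw":1},{"dx":0,"dy":0,"dz":0,"rx":0,"ry":0,"rz":0,"jaw":1},{"dx":0,"dy":0,"dz":0,"rx":0,"ry":0,"rz":0,"jaw":1}]'
python3 - <<'E'
from h import *
C=cal('wrist');im=read_camera('wrist');cv2.imwrite('pics/w7.png',im)
pose()
for s,p in comps(im,(0,0,100),(179,90,255),1000,(190,0,560,330)):
    P=ray(C,p,27)[:,:2]; c=cv2.minAreaRect(P.astype(np.float32))
    print(s,[np.round(x,1) for x in c],pan(c[0]).round(1))
E
```

```text
clock: 13.8
position: [483.9, 98.1, 22.1]
tool_rot: [-0.0, 0.185, 0.983, -0.0]
contact_force: [-0.6, -0.2, 1.3]
grip_width: 85.1
grip_force: 0.5
t 13.85 panel xy [[-68.8 221.9]] z 22.1 yaw err deg -31.07 tilt [-0. -0.] F [ 0.2 -0.6  1.8] w 85.7
[  190   143   366   187 21891] [array([477.8, 134.5]), array([ 28.3, 152. ]), np.float64(9.7)] [[-68.6 258.8]]
[ 439  260  121   70 4942] [array([523.7, 185.7]), array([27.3, 51. ]), np.float64(9.8)] [[-14.7 301.4]]
```

```bash
python3 -m creep '[{"dx":0,"dy":0,"dz":0,"rx":0,"ry":0,"rz":3,"jaw":1},{"dx":0,"dy":0,"dz":0,"rx":0,"ry":0,"rz":2,"jaw":1},{"dx":0,"dy":0,"dz":-0.035,"rx":0,"ry":0,"rz":0,"jaw":1},{"dx":0,"dy":0,"dz":-0.04,"rx":0,"ry":0,"rz":0,"jaw":1},{"dx":0,"dy":0,"dz":0,"rx":0,"ry":0,"rz":-7.2,"jaw":1}]'
python3 -m creep '[{"dx":0,"dy":0,"dz":0,"rx":0,"ry":0,"rz":-7.2,"jaw":1},{"dx":0,"dy":0,"dz":0,"rx":0,"ry":0,"rz":-7.2,"jaw":1},{"dx":0,"dy":0,"dz":0,"rx":0,"ry":0,"rz":-7.2,"jaw":1},{"dx":0,"dy":0,"dz":0,"rx":0,"ry":0,"rz":-7.2,"jaw":1},{"dx":0.036,"dy":0,"dz":0,"rx":0,"ry":0,"rz":0,"jaw":1}]'
python3 -m creep '[{"dx":0,"dy":0,"dz":0,"rx":0,"ry":0,"rz":0,"jaw":1},{"dx":0,"dy":0,"dz":0,"rx":0,"ry":0,"rz":0,"jaw":1}]'
python3 - <<'E'
from h import *
C=cal('wrist');im=read_camera('wrist');cv2.imwrite('pics/w8.png',im)
to(-106,218,21); rodedge(im,C)
E
```

```text
clock: 14.35
position: [486.8, 98.6, 103.5]
tool_rot: [0.005, 0.165, 0.986, 0.001]
contact_force: [0.5, -0.6, 0.8]
grip_width: 85.5
grip_force: 0.0
clock: 14.85
position: [449.5, 92.2, 95.6]
tool_rot: [-0.001, -0.087, 0.996, -0.0]
contact_force: [-0.6, -0.2, 0.8]
grip_width: 85.1
grip_force: 0.0
clock: 15.05
position: [448.4, 92.1, 97.1]
tool_rot: [0.0, -0.085, 0.996, 0.0]
contact_force: [-0.1, 0.4, 0.9]
grip_width: 85.8
grip_force: 0.0
t 15.1 panel xy [[-104.3  221.9]] z 97.5 yaw err deg -0.08 tilt [0.001 0.   ] F [-0.4 -0.1  0.3] w 85.7
tool delta mm [ 1.8 -3.9 76.5]
rod edge n 64 slope 0.0062 axis x @y=172,222,272 [-68.5 -68.2 -67.8]
```

```bash
python3 -m creep '[{"dx":0.003,"dy":-0.002,"dz":0.03,"rx":0,"ry":0,"rz":0,"jaw":1},{"dx":0,"dy":0,"dz":0.03,"rx":0,"ry":0,"rz":0,"jaw":1},{"dx":0,"dy":0,"dz":0.017,"rx":0,"ry":0,"rz":0,"jaw":1},{"dx":0,"dy":0,"dz":0,"rx":0,"ry":0,"rz":0,"jaw":1},{"dx":-0.003,"dy":0,"dz":0,"rx":0,"ry":0,"rz":0,"jaw":1}]'
python3 -m creep '[{"dx":-0.003,"dy":0,"dz":0,"rx":0,"ry":0,"rz":0,"jaw":1},{"dx":-0.003,"dy":0,"dz":0,"rx":0,"ry":0,"rz":0,"jaw":1},{"dx":-0.003,"dy":0,"dz":0,"rx":0,"ry":0,"rz":0,"jaw":1},{"dx":-0.003,"dy":0,"dz":0,"rx":0,"ry":0,"rz":0,"jaw":1},{"dx":-0.003,"dy":0,"dz":0,"rx":0,"ry":0,"rz":0,"jaw":1}]'
python3 -m creep '[{"dx":-0.003,"dy":0,"dz":0,"rx":0,"ry":0,"rz":0,"jaw":1},{"dx":-0.003,"dy":0,"dz":0,"rx":0,"ry":0,"rz":0,"jaw":1},{"dx":-0.003,"dy":0,"dz":0,"rx":0,"ry":0,"rz":0,"jaw":1},{"dx":-0.003,"dy":0,"dz":0,"rx":0,"ry":0,"rz":0,"jaw":1},{"dx":-0.003,"dy":0,"dz":0,"rx":0,"ry":0,"rz":0,"jaw":1}]'
python3 -m creep '[{"dx":-0.003,"dy":0,"dz":0,"rx":0,"ry":0,"rz":0,"jaw":1},{"dx":-0.003,"dy":0,"dz":0,"rx":0,"ry":0,"rz":0,"jaw":1},{"dx":-0.003,"dy":0,"dz":0,"rx":0,"ry":0,"rz":0,"jaw":1},{"dx":-0.003,"dy":0,"dz":0,"rx":0,"ry":0,"rz":0,"jaw":1},{"dx":-0.003,"dy":0,"dz":0,"rx":0,"ry":0,"rz":0,"jaw":1}]'
python3 - <<'E'
from h import *
C=cal('wrist');im=read_camera('wrist');cv2.imwrite('pics/w9.png',im)
to(-28,218,21); rodedge(im,C)
E
```

```text
clock: 15.6
position: [449.5, 90.2, 20.9]
tool_rot: [0.0, -0.085, 0.996, 0.0]
contact_force: [0.1, -0.3, 1.2]
grip_width: 85.4
grip_force: 0.0
clock: 16.1
position: [464.1, 92.7, 20.5]
tool_rot: [0.0, -0.085, 0.996, 0.0]
contact_force: [-0.6, 0.2, 0.2]
grip_width: 85.5
grip_force: 0.1
clock: 16.6
position: [478.7, 95.2, 20.3]
tool_rot: [-0.0, -0.085, 0.996, -0.0]
contact_force: [-0.2, -0.9, 0.2]
grip_width: 85.5
grip_force: 0.1
clock: 17.1
position: [493.5, 97.8, 20.3]
tool_rot: [0.0, -0.085, 0.996, -0.0]
contact_force: [0.1, 0.0, -0.5]
grip_width: 85.5
grip_force: 0.1
t 17.15 panel xy [[-59.1 219.9]] z 20.3 yaw err deg -0.07 tilt [0. 0.] F [-0.1  0.1 -0.1] w 85.7
tool delta mm [-31.1  -1.8  -0.7]
rod edge n 64 slope 0.0021 axis x @y=172,222,272 [-35.8 -35.7 -35.6]
```

```bash
python3 -m creep '[{"dx":-0.003,"dy":0,"dz":0,"rx":0,"ry":0,"rz":0,"jaw":1},{"dx":-0.003,"dy":0,"dz":0,"rx":0,"ry":0,"rz":0,"jaw":1},{"dx":-0.003,"dy":0,"dz":0,"rx":0,"ry":0,"rz":0,"jaw":1},{"dx":-0.003,"dy":0,"dz":0,"rx":0,"ry":0,"rz":0,"jaw":1},{"dx":-0.003,"dy":0,"dz":0,"rx":0,"ry":0,"rz":0,"jaw":1}]'
python3 -m creep '[{"dx":-0.003,"dy":0,"dz":0,"rx":0,"ry":0,"rz":0,"jaw":1},{"dx":-0.003,"dy":0,"dz":0,"rx":0,"ry":0,"rz":0,"jaw":1},{"dx":-0.002,"dy":0,"dz":0,"rx":0,"ry":0,"rz":0,"jaw":1},{"dx":-0.002,"dy":0,"dz":0,"rx":0,"ry":0,"rz":0,"jaw":1},{"dx":-0.001,"dy":0,"dz":0,"rx":0,"ry":0,"rz":0,"jaw":1}]'
python3 -m creep '[{"dx":0,"dy":0,"dz":0,"rx":0,"ry":0,"rz":0,"jaw":1},{"dx":0,"dy":0,"dz":0,"rx":0,"ry":0,"rz":0,"jaw":1}]'
python3 - <<'E'
from h import *
C=cal('wrist');im=read_camera('wrist')
to(-23.4,218,21); rodedge(im,C)
E
```

```text
clock: 17.65
position: [508.3, 100.3, 20.3]
tool_rot: [0.0, -0.085, 0.996, 0.0]
contact_force: [-1.1, -0.0, -1.0]
grip_width: 85.5
grip_force: 0.1
clock: 18.15
position: [519.1, 102.1, 20.3]
tool_rot: [0.0, -0.085, 0.996, -0.0]
contact_force: [-0.4, 0.0, -1.0]
grip_width: 85.5
grip_force: 0.0
clock: 18.35
position: [518.9, 102.1, 20.3]
tool_rot: [-0.0, -0.085, 0.996, -0.0]
contact_force: [-0.2, 0.4, -0.2]
grip_width: 85.5
grip_force: 0.0
t 18.4 panel xy [[-33.7 219.8]] z 20.3 yaw err deg -0.07 tilt [-0. -0.] F [ 0.1 -0.6  0.6] w 85.3
tool delta mm [-10.3  -1.8  -0.7]
rod edge n 64 slope 0.0021 axis x @y=172,222,272 [-9.6 -9.5 -9.4]
```

```bash
python3 -m creep '[{"dx":-0.002,"dy":0,"dz":0,"rx":0,"ry":0,"rz":0,"jaw":1},{"dx":-0.002,"dy":0,"dz":0,"rx":0,"ry":0,"rz":0,"jaw":1},{"dx":-0.002,"dy":0,"dz":0,"rx":0,"ry":0,"rz":0,"jaw":1},{"dx":-0.002,"dy":0,"dz":0,"rx":0,"ry":0,"rz":0,"jaw":1},{"dx":-0.0015,"dy":0,"dz":0,"rx":0,"ry":0,"rz":0,"jaw":1}]'
python3 -m creep '[{"dx":0,"dy":0,"dz":0,"rx":0,"ry":0,"rz":0,"jaw":1},{"dx":0.005,"dy":0,"dz":0,"rx":0,"ry":0,"rz":0,"jaw":1},{"dx":0.02,"dy":0,"dz":0,"rx":0,"ry":0,"rz":0,"jaw":1},{"dx":0.03,"dy":0,"dz":-0.04,"rx":0,"ry":0,"rz":0,"jaw":1},{"dx":0.03,"dy":0,"dz":-0.04,"rx":0,"ry":0,"rz":0,"jaw":0}]'
python3 -m creep '[{"dx":0,"dy":0,"dz":-0.04,"rx":0,"ry":0,"rz":0,"jaw":0},{"dx":0,"dy":0,"dz":-0.04,"rx":0,"ry":0,"rz":0,"jaw":0},{"dx":0,"dy":0,"dz":0,"rx":0,"ry":0,"rz":0,"jaw":0},{"dx":0,"dy":0,"dz":0,"rx":0,"ry":0,"rz":0,"jaw":0},{"dx":0,"dy":0,"dz":0,"rx":0,"ry":0,"rz":0,"jaw":0}]'
python3 - <<'E'
from h import *
C=cal('wrist');im=read_camera('wrist');cv2.imwrite('pics/w10.png',im);np.savez('w10.npz',*C)
pose(); rodedge(im,C,120,400)
E
```

```text
clock: 18.9
position: [528.5, 103.8, 20.3]
tool_rot: [0.0, -0.085, 0.996, -0.0]
contact_force: [-1.3, -0.5, 0.2]
grip_width: 85.2
grip_force: 0.0
clock: 19.4
position: [442.1, 89.0, 99.4]
tool_rot: [-0.002, -0.085, 0.996, -0.0]
contact_force: [1.1, 0.9, 1.1]
grip_width: 73.3
grip_force: 0.0
clock: 19.9
position: [443.8, 89.3, 178.8]
tool_rot: [-0.001, -0.085, 0.996, -0.0]
contact_force: [0.1, 0.1, -0.6]
grip_width: 0.2
grip_force: 0.0
t 19.95 panel xy [[-109.9  220. ]] z 178.4 yaw err deg -0.07 tilt [-0.003 -0.   ] F [-1.   0.2 -1.1] w -0.1
rod edge n 44 slope 0.0003 axis x @y=172,222,272 [-8.2 -8.1 -8.1]
```

View pics/w10.png

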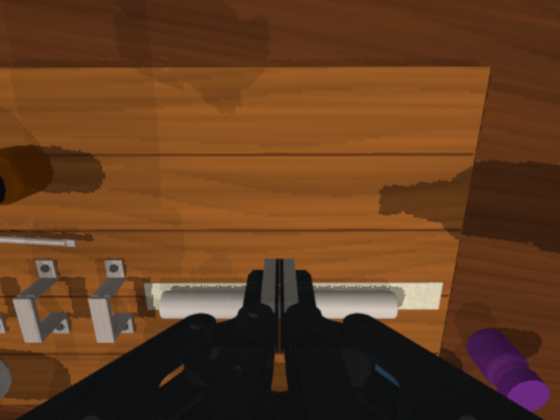

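The view shows the rod lying along the tape, ends at (160,304) and (397,304), with the jaws shut in front of it. The white tape confuses the edge finder here, so I'll separate the two by saturation.

Run:
```python
from h import *
im=cv2.imread('pics/w10.png'); f=np.load('w10.npz'); C=[f[k] for k in f]
hsv=cv2.cvtColor(im,cv2.COLOR_BGR2HSV)
print('tape S/V',hsv[285,200],hsv[296,420],'rod',hsv[300,200],hsv[310,370])
for c in (200,370): print(c,[tuple(map(int,hsv[r,c,1:])) for r in range(278,326,2)])
for n,p in [('ends z27',[(160,304),(397,304)])]: print(pan(ray(C,p,27)).round(1))
print('tape ends',pan(ray(C,[(147,296),(442,296)],14)).round(1), 'feet', pan(ray(C,[(46,268),(114,268)],17)).round(1))
```

```text
tape S/V [ 21  49 160] [ 22  48 216] rod [ 14  29 152] [ 15  29 211]
200 [(195, 123), (196, 121), (132, 129), (49, 172), (46, 127), (46, 99), (39, 92), (30, 94), (30, 111), (29, 124), (30, 137), (29, 152), (28, 166), (29, 176), (27, 181), (30, 190), (28, 197), (28, 157), (9, 28), (48, 16), (15, 17), (45, 17), (30, 17), (26, 20)]
370 [(196, 134), (194, 130), (107, 146), (50, 185), (46, 122), (48, 112), (40, 101), (30, 95), (25, 110), (27, 130), (29, 143), (28, 157), (27, 169), (28, 182), (29, 195), (27, 206), (29, 211), (29, 210), (29, 202), (28, 100), (27, 19), (28, 18), (14, 18), (27, 19)]
[[ -0.9 108. ]
 [ -0.4 331.9]]
tape ends [[ -1.2  91.1]
 [ -0.5 380.3]] feet [[-33.8   1.1]
 [-33.7  65.1]]
```

The rod is at x ≈ 0 within about 1 mm, square, with its centre at y ≈ 220, and it lay untouched for about 0.8 s. Next I'll move the shut jaws to its +y end.

```bash
python3 -m creep '[{"dx":-0.030,"dy":0.04,"dz":0,"rx":0,"ry":0,"rz":0,"jaw":0},{"dx":-0.030,"dy":0.04,"dz":0,"rx":0,"ry":0,"rz":0,"jaw":0},{"dx":-0.03,"dy":0.04,"dz":0,"rx":0,"ry":0,"rz":0,"jaw":0},{"dx":-0.02,"dy":0.026,"dz":0.0,"rx":0,"ry":0,"rz":0,"jaw":0},{"dx":0,"dy":0,"dz":0.04,"rx":0,"ry":0,"rz":0,"jaw":0}]'
python3 -m creep '[{"dx":0,"dy":0,"dz":0.03,"rx":0,"ry":0,"rz":0,"jaw":0},{"dx":0,"dy":0,"dz":0,"rx":0,"ry":0,"rz":0,"jaw":0},{"dx":0,"dy":0,"dz":0,"rx":0,"ry":0,"rz":0,"jaw":0}]'
python3 - <<'E'
from h import *
C=cal('wrist');im=read_camera('wrist');cv2.imwrite('pics/w11.png',im);np.savez('w11.npz',*C)
to(0,366,33)
hsv=cv2.cvtColor(im,cv2.COLOR_BGR2HSV)
for s,p in comps(im,(0,0,105),(179,38,255),1500): 
    c=cv2.minAreaRect(ray(C,p,27)[:,:2].astype(np.float32)); print(s,[np.round(v,1) for v in c],pan(c[0]).round(1))
E
```

```text
clock: 20.45
position: [531.2, 256.3, 143.5]
tool_rot: [0.004, -0.087, 0.996, 0.002]
contact_force: [-0.6, 0.5, -0.6]
grip_width: 0.0
grip_force: 0.0
clock: 20.75
position: [527.4, 251.4, 109.0]
tool_rot: [-0.002, -0.085, 0.996, -0.001]
contact_force: [-0.4, 0.1, 1.1]
grip_width: 0.4
grip_force: 0.0
t 20.8 panel xy [[  1.1 365.7]] z 111.0 yaw err deg -0.08 tilt [0. 0.] F [0.6 0.1 0.9] w 0.1
tool delta mm [ 1.2  0.3 78. ]
[ 222  196   76   39 2101] [array([523.7, 238.8]), array([26.1, 47.7]), np.float64(9.7)] [[ -5.7 353.7]]
[   0  204  226   39 8650] [array([545.6, 143.4]), array([ 26.6, 150.4]), np.float64(9.7)] [[ -0.3 256. ]]
```

View pics/w11.png

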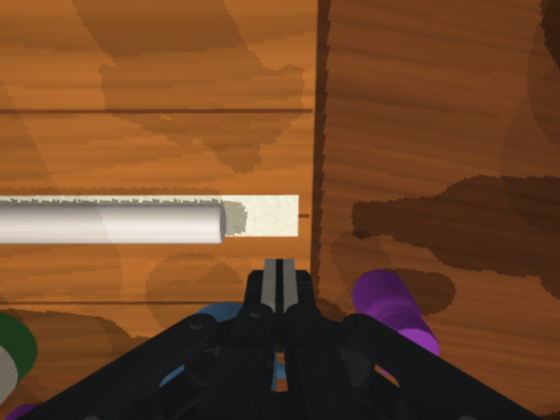

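The rod's +y end is at (226,222), on the tape and square, and the shut jaws are just beyond the end at column 280. The mug and the purple jar are clear. Next I'll lower and push.

```bash
python3 -m creep '[{"dx":0.001,"dy":0,"dz":0.03,"rx":0,"ry":0,"rz":0,"jaw":0},{"dx":0,"dy":0,"dz":0.03,"rx":0,"ry":0,"rz":0,"jaw":0},{"dx":0,"dy":0,"dz":0.018,"rx":0,"ry":0,"rz":0,"jaw":0},{"dx":0,"dy":0,"dz":0,"rx":0,"ry":0,"rz":0,"jaw":0},{"dx":0,"dy":0,"dz":0,"rx":0,"ry":0,"rz":0,"jaw":0}]'
python3 -m creep '[{"dx":0,"dy":-0.003,"dz":0,"rx":0,"ry":0,"rz":0,"jaw":0},{"dx":0,"dy":-0.003,"dz":0,"rx":0,"ry":0,"rz":0,"jaw":0},{"dx":0,"dy":-0.003,"dz":0,"rx":0,"ry":0,"rz":0,"jaw":0},{"dx":0,"dy":-0.003,"dz":0,"rx":0,"ry":0,"rz":0,"jaw":0},{"dx":0,"dy":-0.003,"dz":0,"rx":0,"ry":0,"rz":0,"jaw":0}]'
python3 -m creep '[{"dx":0,"dy":-0.003,"dz":0,"rx":0,"ry":0,"rz":0,"jaw":0},{"dx":0,"dy":-0.003,"dz":0,"rx":0,"ry":0,"rz":0,"jaw":0},{"dx":0,"dy":-0.003,"dz":0,"rx":0,"ry":0,"rz":0,"jaw":0},{"dx":0,"dy":-0.003,"dz":0,"rx":0,"ry":0,"rz":0,"jaw":0},{"dx":0,"dy":-0.003,"dz":0,"rx":0,"ry":0,"rz":0,"jaw":0}]'
cat >> h.py <<'E'
def rodseg():
    C=cal('wrist');im=read_camera('wrist'); o,r=pose()
    for s,p in comps(im,(0,0,105),(179,38,255),1500,(0,100,270,350)):
        P=ray(C,p,27); c=cv2.minAreaRect(P[:,:2].astype(np.float32)); q=pan(P)
        print(s,[np.round(v,1) for v in c],pan(c[0]).round(1),'y span',q[:,1].min().round(1),q[:,1].max().round(1))
    return im
E
python3 -c "
from h import *
cv2.imwrite('pics/w12.png',rodseg())"
```

```text
clock: 21.3
position: [528.3, 251.9, 34.6]
tool_rot: [0.001, -0.085, 0.996, 0.0]
contact_force: [-0.8, 0.3, 0.5]
grip_width: 0.3
grip_force: 0.0
clock: 21.8
position: [529.9, 236.6, 32.5]
tool_rot: [0.0, -0.085, 0.996, -0.0]
contact_force: [0.5, -0.9, 0.2]
grip_width: -0.2
grip_force: 0.0
clock: 22.3
position: [532.3, 221.9, 32.2]
tool_rot: [-0.0, -0.085, 0.996, 0.0]
contact_force: [0.9, 0.5, -1.5]
grip_width: -0.1
grip_force: 0.2
t 22.35 panel xy [[ -0.  335.2]] z 32.2 yaw err deg -0.08 tilt [-0. -0.] F [ 0.5  0.6 -0.6] w 0.3
[    0   262   246    56 13094] [array([545.4, 153. ]), array([ 28. , 112.1]), np.float64(9.7)] [[  1.1 265.5]] y span 209.4 321.5
```

```bash
python3 -m creep '[{"dx":0,"dy":-0.003,"dz":0,"rx":0,"ry":0,"rz":0,"jaw":0},{"dx":0,"dy":-0.003,"dz":0,"rx":0,"ry":0,"rz":0,"jaw":0},{"dx":0,"dy":-0.003,"dz":0,"rx":0,"ry":0,"rz":0,"jaw":0},{"dx":0,"dy":-0.003,"dz":0,"rx":0,"ry":0,"rz":0,"jaw":0},{"dx":0,"dy":-0.003,"dz":0,"rx":0,"ry":0,"rz":0,"jaw":0}]'
python3 -m creep '[{"dx":0,"dy":-0.002,"dz":0,"rx":0,"ry":0,"rz":0,"jaw":0},{"dx":0,"dy":-0.002,"dz":0,"rx":0,"ry":0,"rz":0,"jaw":0},{"dx":0,"dy":-0.002,"dz":0,"rx":0,"ry":0,"rz":0,"jaw":0},{"dx":0,"dy":-0.001,"dz":0,"rx":0,"ry":0,"rz":0,"jaw":0},{"dx":0,"dy":0,"dz":0,"rx":0,"ry":0,"rz":0,"jaw":0}]'
python3 -c "
from h import *
cv2.imwrite('pics/w13.png',rodseg()); cv2.imwrite('pics/t13.png',read_camera('top'))"
```

```text
clock: 22.85
position: [534.9, 207.0, 32.2]
tool_rot: [-0.0, -0.085, 0.996, -0.0]
contact_force: [-0.3, 0.2, -0.9]
grip_width: 0.1
grip_force: 0.2
clock: 23.35
position: [536.1, 200.3, 32.3]
tool_rot: [0.0, -0.085, 0.996, -0.0]
contact_force: [0.2, -0.0, 0.4]
grip_width: 0.1
grip_force: 0.0
t 23.4 panel xy [[ -0.  313.7]] z 32.3 yaw err deg -0.07 tilt [ 0. -0.] F [-1.  -0.   0.4] w -0.3
[    0   263   245    55 12541] [array([549.5, 131.1]), array([ 27.5, 111.7]), np.float64(9.7)] [[  1.4 243.2]] y span 187.3 299.1
```

View pics/w13.png

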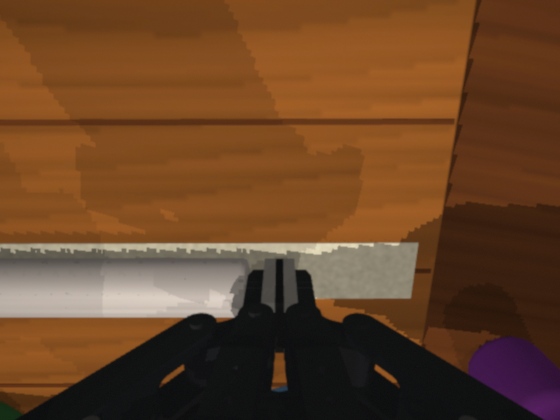

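The shut jaws bear on the rod's +y end at about (247,288). The rod lies along the tape (rows 243-298) and in line. I'll keep pushing.

```bash
python3 -m creep '[{"dx":0,"dy":-0.003,"dz":0,"rx":0,"ry":0,"rz":0,"jaw":0},{"dx":0,"dy":-0.004,"dz":0,"rx":0,"ry":0,"rz":0,"jaw":0},{"dx":0,"dy":-0.004,"dz":0,"rx":0,"ry":0,"rz":0,"jaw":0},{"dx":0,"dy":-0.004,"dz":0,"rx":0,"ry":0,"rz":0,"jaw":0},{"dx":0,"dy":-0.004,"dz":0,"rx":0,"ry":0,"rz":0,"jaw":0}]'
python3 -m creep '[{"dx":0,"dy":-0.004,"dz":0,"rx":0,"ry":0,"rz":0,"jaw":0},{"dx":0,"dy":-0.004,"dz":0,"rx":0,"ry":0,"rz":0,"jaw":0},{"dx":0,"dy":-0.004,"dz":0,"rx":0,"ry":0,"rz":0,"jaw":0},{"dx":0,"dy":-0.004,"dz":0,"rx":0,"ry":0,"rz":0,"jaw":0},{"dx":0,"dy":-0.004,"dz":0,"rx":0,"ry":0,"rz":0,"jaw":0}]'
python3 -c "
from h import *
cv2.imwrite('pics/w14.png',rodseg()); C=cal('wrist'); print('(at w13) no')
"
```

```text
clock: 23.95
position: [539.3, 181.3, 32.3]
tool_rot: [0.0, -0.085, 0.996, 0.0]
contact_force: [-0.4, 1.0, 0.0]
grip_width: 0.2
grip_force: 0.4
clock: 24.45
position: [542.7, 161.7, 32.3]
tool_rot: [0.0, -0.085, 0.996, 0.0]
contact_force: [-0.7, 1.3, 0.4]
grip_width: -0.1
grip_force: 0.5
t 24.5 panel xy [[-1.000e-01  2.739e+02]] z 32.3 yaw err deg -0.09 tilt [ 0. -0.] F [-0.6  0.1  0.4] w 0.1
[    0   264   245    54 12268] [array([556.4,  92.5]), array([ 27. , 111.7]), np.float64(9.7)] [[  1.6 204. ]] y span 148.2 259.9
(at w13) no
```

```bash
python3 -m creep '[{"dx":0,"dy":-0.004,"dz":0,"rx":0,"ry":0,"rz":0,"jaw":0},{"dx":0,"dy":-0.004,"dz":0,"rx":0,"ry":0,"rz":0,"jaw":0},{"dx":0,"dy":-0.004,"dz":0,"rx":0,"ry":0,"rz":0,"jaw":0},{"dx":0,"dy":-0.004,"dz":0,"rx":0,"ry":0,"rz":0,"jaw":0},{"dx":0,"dy":-0.004,"dz":0,"rx":0,"ry":0,"rz":0,"jaw":0}]'
python3 -m creep '[{"dx":0,"dy":-0.004,"dz":0,"rx":0,"ry":0,"rz":0,"jaw":0},{"dx":0,"dy":-0.004,"dz":0,"rx":0,"ry":0,"rz":0,"jaw":0},{"dx":0,"dy":-0.004,"dz":0,"rx":0,"ry":0,"rz":0,"jaw":0},{"dx":0,"dy":-0.004,"dz":0,"rx":0,"ry":0,"rz":0,"jaw":0},{"dx":0,"dy":-0.004,"dz":0,"rx":0,"ry":0,"rz":0,"jaw":0}]'
python3 -m creep '[{"dx":0,"dy":-0.004,"dz":0,"rx":0,"ry":0,"rz":0,"jaw":0},{"dx":0,"dy":-0.004,"dz":0,"rx":0,"ry":0,"rz":0,"jaw":0},{"dx":0,"dy":-0.004,"dz":0,"rx":0,"ry":0,"rz":0,"jaw":0},{"dx":0,"dy":-0.004,"dz":0,"rx":0,"ry":0,"rz":0,"jaw":0},{"dx":0,"dy":-0.004,"dz":0,"rx":0,"ry":0,"rz":0,"jaw":0}]'
python3 -c "
from h import *
cv2.imwrite('pics/w15.png',rodseg())
"
```

```text
clock: 25.0
position: [546.1, 142.0, 32.3]
tool_rot: [0.0, -0.085, 0.996, 0.0]
contact_force: [0.9, 0.8, 0.4]
grip_width: -0.1
grip_force: 0.4
clock: 25.5
position: [549.4, 122.2, 32.3]
tool_rot: [-0.0, -0.085, 0.996, -0.0]
contact_force: [-0.1, 1.2, -0.3]
grip_width: -0.3
grip_force: 0.4
clock: 26.0
position: [552.8, 102.5, 32.3]
tool_rot: [-0.0, -0.085, 0.996, -0.0]
contact_force: [0.2, 0.5, 0.1]
grip_width: 0.1
grip_force: 0.4
t 26.05 panel xy [[-2.000e-01  2.139e+02]] z 32.3 yaw err deg -0.09 tilt [ 0.    -0.001] F [ 0.6 -0.5  0.2] w 0.1
[    0   263   245    55 12288] [array([566.2,  33.3]), array([ 27.5, 111.7]), np.float64(9.7)] [[  1.3 144. ]] y span 88.1 199.9
```

```bash
python3 -m creep '[{"dx":0,"dy":-0.004,"dz":0,"rx":0,"ry":0,"rz":0,"jaw":0},{"dx":0,"dy":-0.004,"dz":0,"rx":0,"ry":0,"rz":0,"jaw":0},{"dx":0,"dy":-0.004,"dz":0,"rx":0,"ry":0,"rz":0,"jaw":0},{"dx":0,"dy":-0.004,"dz":0,"rx":0,"ry":0,"rz":0,"jaw":0},{"dx":0,"dy":-0.004,"dz":0,"rx":0,"ry":0,"rz":0,"jaw":0}]'
python3 -m creep '[{"dx":0,"dy":-0.004,"dz":0,"rx":0,"ry":0,"rz":0,"jaw":0},{"dx":0,"dy":-0.004,"dz":0,"rx":0,"ry":0,"rz":0,"jaw":0},{"dx":0,"dy":-0.004,"dz":0,"rx":0,"ry":0,"rz":0,"jaw":0},{"dx":0,"dy":-0.004,"dz":0,"rx":0,"ry":0,"rz":0,"jaw":0},{"dx":0,"dy":-0.004,"dz":0,"rx":0,"ry":0,"rz":0,"jaw":0}]'
python3 -m creep '[{"dx":0,"dy":-0.004,"dz":0,"rx":0,"ry":0,"rz":0,"jaw":0},{"dx":0,"dy":-0.004,"dz":0,"rx":0,"ry":0,"rz":0,"jaw":0},{"dx":0,"dy":-0.004,"dz":0,"rx":0,"ry":0,"rz":0,"jaw":0},{"dx":0,"dy":-0.004,"dz":0,"rx":0,"ry":0,"rz":0,"jaw":0},{"dx":0,"dy":-0.004,"dz":0,"rx":0,"ry":0,"rz":0,"jaw":0}]'
python3 -m creep '[{"dx":0,"dy":-0.004,"dz":0,"rx":0,"ry":0,"rz":0,"jaw":0},{"dx":0,"dy":-0.004,"dz":0,"rx":0,"ry":0,"rz":0,"jaw":0},{"dx":0,"dy":-0.004,"dz":0,"rx":0,"ry":0,"rz":0,"jaw":0},{"dx":0,"dy":-0.003,"dz":0,"rx":0,"ry":0,"rz":0,"jaw":0},{"dx":0,"dy":0,"dz":0,"rx":0,"ry":0,"rz":0,"jaw":0}]'
python3 -c "
from h import *
cv2.imwrite('pics/w16.png',rodseg())
C=cal('wrist')
"
```

```text
clock: 26.55
position: [556.2, 82.8, 32.3]
tool_rot: [-0.0, -0.085, 0.996, -0.0]
contact_force: [-0.7, 1.3, 0.3]
grip_width: 0.2
grip_force: 0.4
clock: 27.05
position: [559.6, 63.1, 32.3]
tool_rot: [-0.0, -0.085, 0.996, -0.0]
contact_force: [0.5, 1.1, 0.2]
grip_width: 0.0
grip_force: 0.3
clock: 27.55
position: [562.9, 43.4, 32.3]
tool_rot: [-0.0, -0.085, 0.996, -0.0]
contact_force: [0.2, 0.6, 0.2]
grip_width: -0.1
grip_force: 0.3
clock: 28.05
position: [565.5, 28.4, 32.3]
tool_rot: [-0.0, -0.085, 0.996, -0.0]
contact_force: [-0.3, 0.8, -0.3]
grip_width: 0.2
grip_force: 0.0
t 28.1 panel xy [[ -0.3 139.5]] z 32.3 yaw err deg -0.09 tilt [ 0. -0.] F [-0.3 -0.5  0. ] w -0.0
[ 105  263  140   83 6518] [array([578.1, -15.2]), array([35.6, 67.6]), np.float64(28.5)] [[ 4.7 94.2]] y span 61.8 124.7
[   0  265  103   85 6130] [array([593.6, -73.3]), array([44.4, 47.6]), np.float64(5.2)] [[10.1 34.3]] y span 8.7 56.5
```

View pics/w16.png

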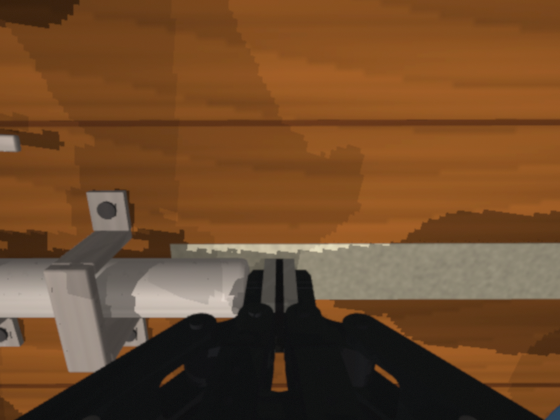

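The rod runs through the first keeper strap (column 80). Its end is at column ~247, which is y ≈ 125, so about 15 mm remain.

```bash
python3 -m creep '[{"dx":0,"dy":-0.004,"dz":0,"rx":0,"ry":0,"rz":0,"jaw":0},{"dx":0,"dy":-0.004,"dz":0,"rx":0,"ry":0,"rz":0,"jaw":0},{"dx":0,"dy":-0.004,"dz":0,"rx":0,"ry":0,"rz":0,"jaw":0},{"dx":0,"dy":-0.003,"dz":0,"rx":0,"ry":0,"rz":0,"jaw":0},{"dx":0,"dy":0,"dz":0,"rx":0,"ry":0,"rz":0,"jaw":0}]'
python3 -m creep '[{"dx":0,"dy":0.01,"dz":0,"rx":0,"ry":0,"rz":0,"jaw":0},{"dx":0,"dy":0.01,"dz":0,"rx":0,"ry":0,"rz":0,"jaw":0},{"dx":0,"dy":0,"dz":-0.04,"rx":0,"ry":0,"rz":0,"jaw":0},{"dx":0,"dy":0,"dz":-0.05,"rx":0,"ry":0,"rz":0,"jaw":0},{"dx":0,"dy":0,"dz":-0.05,"rx":0,"ry":0,"rz":0,"jaw":0}]'
python3 -m creep '[{"dx":0.04,"dy":-0.03,"dz":-0.05,"rx":0,"ry":0,"rz":0,"jaw":0},{"dx":0.04,"dy":-0.04,"dz":-0.02,"rx":0,"ry":0,"rz":0,"jaw":0},{"dx":0.04,"dy":-0.04,"dz":0,"rx":0,"ry":0,"rz":0,"jaw":0},{"dx":0,"dy":0,"dz":0,"rx":0,"ry":0,"rz":0,"jaw":0},{"dx":0,"dy":0,"dz":0,"rx":0,"ry":0,"rz":0,"jaw":0}]'
python3 -c "
from h import *
pose();C=cal('wrist');np.savez('w17.npz',*C);cv2.imwrite('pics/w17.png',read_camera('wrist'))
"
```

```text
clock: 28.6
position: [568.0, 13.6, 32.2]
tool_rot: [-0.0, -0.085, 0.996, -0.0]
contact_force: [0.4, 0.6, -0.3]
grip_width: -0.2
grip_force: 0.0
clock: 29.1
position: [563.8, 35.1, 173.2]
tool_rot: [-0.001, -0.085, 0.996, 0.0]
contact_force: [0.3, 0.9, 0.8]
grip_width: -0.1
grip_force: 0.0
clock: 29.6
position: [483.9, -71.0, 224.7]
tool_rot: [0.001, -0.084, 0.996, 0.0]
contact_force: [0.0, 0.8, 0.5]
grip_width: 0.2
grip_force: 0.0
t 29.6 panel xy [[-97.6  55.2]] z 224.7 yaw err deg -0.14 tilt [0.001 0.   ] F [0.  0.8 0.5] w 0.2
```

View pics/w17.png

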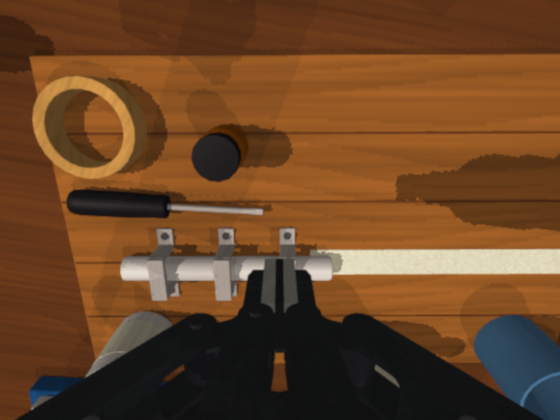

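The rod passes through all three keepers, with its ends at (121,268) and (331,267). The keeper feet are at columns 165, 226 and 288, row 236, and the jar stands upright at (217,155). Next I'll check the numbers.

Run:
```python
from h import *
f=np.load('w17.npz');C=[f[k] for k in f]; im=cv2.imread('pics/w17.png')
print('feet',pan(ray(C,[(165,236),(226,236),(288,236)],17)).round(1))
for bx in [(112,250,149,290),(303,250,340,290)]:
    for s,p in comps(im,(0,0,105),(179,38,255),150,bx):
        print(s,'row mid',pan(ray(C,p,27))[:,0].min().round(1),pan(ray(C,p,27))[:,0].max().round(1),'y',[pan(ray(C,p,z))[:,1][[p[:,0].argmin(),p[:,0].argmax()]].round(1) for z in (27,40)])
print('cam y',pan(C[2]))
# predicted end pixels for rod at (0,0)
w=[np.r_[O+y*ey,z] for y in (-110,110) for z in (27,40)]; print(proj(C,w).round(1))
```

```text
feet [[-33.4 -64.8]
 [-33.2  -0.3]
 [-33.   65.2]]
[121 258  28  22 584] row mid -12.9 12.3 y [array([-111.7,  -82. ]), array([-104.9,  -76.5])]
[303 256  30  24 594] row mid -14.5 12.9 y [array([ 80.8, 111.6]), array([ 79.8, 109.4])]
cam y [[-180.74547065   55.8459681 ]]
[[122.9 268.9]
 [117.5 275.2]
 [330.3 268.3]
 [332.1 274.5]]
```

```bash
python3 -c "
from h import *
print(order.job_done())"
```

```text
the job is handed in; nothing more can be done
None
```

I handed the job in at about 30 s; it returned no verdict. The rod lies through all three keepers within about 2 mm of centre along the line and 1 mm across, after lying untouched on the tape for about 0.8 s, and the jar stands upright, set aside.

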